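Set the extraction fan to step 4 and start it

ROBOT

A 6-joint arm with a two-finger parallel gripper is mounted at the origin on the work surface. World frame = base frame: x ahead of the robot, y to its left, z up, the work surface at z = 0. Lengths are in m, angles in rad, forces in N, time in s.
With the tool pointing down it reaches from about 0.35 to 0.875 m from the base axis. Payload 15.5 kg.
Tool frame: the origin (TCP) lies between the finger pads; the fingertips stand 17 mm ahead of it and the grasp point (between the pads) lies 2 mm behind it; z points along the fingers, y is the line along which they close (so a half turn about z gives the same grasp; the last joint's range is limited). The gripper opens to 85 mm and grips with 20 to 120 N. Pads are 22 mm wide; open, the fingers measure 114 mm over their backs; the gripper's body (76 mm by 85 mm) begins 54 mm behind the grasp point. The pads swing forward as they close: fully open they stand 13 mm farther back than shut.
Start: joints at [1.054, 0.494, 1.345, -0, 1.302, -0.096], TCP at [0.256, 0.57, 0.248] pointing down, gripper open.
Joint ranges: [-2.91, 2.91], [-0.82, 2.16], [0.22, 2.67], [-1.22, 4.37], [0.12, 2.79], [-3.08, 3.08]. Speed limits (rad/s): [1.89, 1.89, 2.57, 3.01, 3.01, 3.01].

INTERFACE

Orientations are given as a unit quaternion [w, x, y, z].
In Python, from cell import * gives the robot as it stands. The module is installed in compiled form; this text tells all that it offers.
- The arm moves only by the tool step_arm, never from a script. Its argument "rows" is a list of rows, each a list of 3 entries, a list of its own where there are three numbers: the shift along the tool's x, y, z in m, then the turn, a rotation vector about the tool's x, y, z in rad, then the closure, from -1 (fully open) to 1 (shut). A call has 1 to 12 rows; each row shifts and turns the commanded pose from where the row before left it, along the tool's axes as they then stand; what a row does not reach is not made up. A row lasts 1/12 s, in which the tool goes at most 41.7 mm and 7.16 degrees, less where a joint would pass 70% of its speed; a pose out of reach is approached as far as the arm can. A call is refused whole if a number of a shift passes 0.0417 or a number of a turn 0.125, either way. A call with a gripper value outside its range is refused whole. The fingers move at their own pace and stop on an object; "squeeze" is the grip in N (left out, the last holds). Time passes only in rows, so rows that do not move let the fingers close. It gives the time, the measured TCP pose, the force, the opening and the grip force at its end, in the units of the state.
- get_state(): the state, without advancing time (a new reading comes with each control period).
- read_camera(name): name is "scene" or "top"; returns a dict with "img" (420x560x3 uint8, red, green, blue), "range_z" (420x560 float32, m along the optical axis (not along the pixel's ray), 0 where there is no reading), "fx", "fy", "cx", "cy" (pixels), "dist" ([k1, k2, p1, p2, k3] as OpenCV has them; the pictures are not rectified), "origin" and "rotation" of the camera in the world. Camera axes: x right, y down, z forward; pixel columns grow to the right and rows downward; lengths in m; the calibration is good to about 2 mm. A picture is of the moment at which its call begins.
- close_job(): hands the job in; it is judged then, once.
The state is a dict: "time_s": time; "q": joint angles; "joint_velocities": joint speeds; "joint_torque": joint torques, N m; "eef_pos": TCP position; "orientation": TCP orientation; "ft_force": force on the tool from outside, world axes, zero at the start; "torque": the same for the moment, N m; "width": finger opening in m; "grip_force": force on a finger pad.
Only numpy, scipy, OpenCV 4.12 (cv2) and the standard library are available. Lean on these libraries where they do the work, as an engineer would, in place of code of your own. Each camera call takes 0.05 s, during which the arm holds its last target. There are 200 camera calls.

TASK

The extraction fan has to run on step 4 before paint is mixed here. With a fingertip, push the red selector handle on the grey console round clockwise, click by click without gripping it, until it rests in the step 4 notch (four pips); only then press the green start button fully in and let it come back out. Leave the red stop button and the loose things on the bench alone.

Things in the scene. Friction and masses are not known exactly. Their poses are not given: they have to be found in the camera images.
- console: grey sloping desk console of the extraction fan, fixed to the bench, 213 mm deep (x), 360 mm wide (y), 60 mm high at the front and 116 mm at the back; origin at the centre of its underside, x points away from its front (front looks to -x), y to the left of one standing at its front, z up. Its top face slopes up at 15 degrees from front to back
- panel: the aluminium top plate of the console, 200 x 348 mm; fixed. Origin at the middle of its face, x up the slope, y to the left, z square out of the face (leaning 15 degrees towards the front). Handle and buttons stand on it; all heights below are measured square from this face
- selector_axis (a point): point on the panel's face on the selector's turning axis, 22 mm down the slope and 80 mm left of the panel's middle; axes as the panel's. Step marks lie round it at 73 mm, 30 degrees apart: off (white ring) 75 degrees left of straight up the slope, then clockwise steps 1 to 5 with 1 to 5 black pips. Round the axis: a disc of radius 34 mm, 3 mm high, and a hub of radius 17 mm, 15 mm high
- selector (a joint): turn of the selector in rad, clockwise seen from above: 0 at off, 0.5236 more per step, 2.094 at step 4; stops just outside off and 5. Starts in the notch of off, 1 or 2. A sprung detent: leaving a notch takes about 0.14 N m (3.5 N at 40 mm), less further on, none half way; past half way the handle jumps ahead by itself into the next notch
- handle: red handle of the selector: a straight bar with upright sides, 17 mm wide, from 12 to 38 mm above the panel's face, from 25 mm behind the axis to 53 mm in front of it, a white line on top of the pointing half. Origin on the axis at the panel's face; x along the bar to the pointing end, z square out of the panel, y to the left of x. Turns with the selector
- handle_tip (a point): the middle of the top edge of the handle's pointing end, 53 mm from the axis, 38 mm above the panel's face
- start (a joint): travel of the green start button in m: 0 out, 0.005 fully in; springs back. 1.4 N starts it, 4.9 N holds it fully in
- start_top (a point): centre of the top of the green start button (30 mm across, in a dark bezel 40 mm across and 6 mm high), 14 mm above the panel's face when out; it moves in square to the panel; axes as the panel's. On the panel it is 48 mm up the slope and 100 mm right of the middle
- stop (a joint): travel of the red stop button in m, 0 out, 0.006 in; not to be pressed
- stop_top (a point): centre of the top of the red mushroom stop button, 40 mm across, 28 mm above the panel's face, on a yellow disc 62 mm across; 96 mm down the slope from the start button
- thinner_tin: loose black tin with a yellow label and red cap, 62 x 100 x 140 mm (157 mm with cap), beside the console; origin at the centre of its underside
- mix_cup: loose white mixing cup, 92 mm across, 105 mm high, beside the console; origin at the centre of its underside
- tape_roll: loose roll of masking tape lying flat in front of the console, 100 mm across, 24 mm high; origin at the centre of its underside

How it is judged:
By the outcome, as a careful person would: the job done as asked, in the order asked, and still so for the second after the job is handed in, with the robot touching nothing.
It also fails if it takes over 48 s, if anything falls off the work surface, if the arm or the gripper's body presses on something with over 40 N, if the wrist force passes 120 N, or if a joint passes its speed limit or range.

## Working session

There is one attempt and no reset: what is moved stays moved. The work goes in short steps, Python scripts to look and compute and a tool call to move; the robot and the scene stay as the last step left them, time stands still between calls to the robot, and variables do not carry over. Pictures are saved under pics/ and viewed, at most 10 in all, crops included, and the job is handed in when it is done.

Besides the shell and the picture viewer there is one more tool, called after "Call:" by a JSON object that holds its "op" and its "data". step_arm: Moves the arm, as the interface text tells. Its arguments: {"type":"object","properties":{"rows":{"type":"array","items":{"type":"array"}},"squeeze":{"type":"number"}},"required":["rows"]}

```bash
mkdir -p pics; cat > h.py <<'E'
from cell import *
import numpy as np, cv2, pickle
from scipy.spatial.transform import Rotation as R
def snap(n,tag):
    d=read_camera(n); cv2.imwrite(f'pics/{tag}.png',d['img'][:,:,::-1]); pickle.dump(d,open(f'{tag}.pkl','wb')); return d
def pts(d,uv):
    """pixels -> world via range_z"""
    uv=np.asarray(uv,float).reshape(-1,2)
    K=np.array([[d['fx'],0,d['cx']],[0,d['fy'],d['cy']],[0,0,1]])
    n=cv2.undistortPoints(uv.reshape(-1,1,2),K,np.array(d['dist'],float)).reshape(-1,2)
    z=d['range_z'][uv[:,1].round().astype(int),uv[:,0].round().astype(int)]
    c=np.c_[n*z[:,None],z]
    return c@np.array(d['rotation']).reshape(3,3).T+np.array(d['origin']),n,z
E
python3 - <<'E'
from h import *
a=snap('scene','s0');b=snap('top','t0')
cv2.imwrite('pics/both.png',cv2.resize(np.hstack([a['img'],b['img']])[:,:,::-1],(800,300)))
for d in(a,b): print(d['origin'],d['rotation'],d['fx'],d['dist'])
print(get_state())
E
```

```text
[ 1.30571111 -0.11581419  0.7362498 ] [-0.33905236  0.69178979  0.57656883 -0.27210065] 410.3349865094926 [0.0253906 0.        0.        0.        0.       ]
[0.3156008  0.02088441 1.3313666 ] [-0.06153635  0.71350121 -0.6954986   0.05840366] 522.5572037240441 [-0.06780077  0.          0.          0.          0.        ]
{'time_s': 0.1, 'q': array([ 1.05352292e+00,  4.94123056e-01,  1.34604239e+00, -7.40215462e-06,
        1.30252726e+00, -9.55298998e-02]), 'joint_velocities': array([ 0.00166807, -0.00020924, -0.00155222, -0.00050718, -0.00047589,
       -0.0009411 ]), 'joint_torque': array([ 1.19836037e-03, -8.83591533e+01, -3.84563577e+01, -2.66005836e-04,
        5.39655521e-03, -9.15178725e-05]), 'eef_pos': array([0.2557119 , 0.56996588, 0.24776771]), 'orientation': array([-1.62502348e-04,  2.09311431e-01,  9.77848875e-01, -5.25485047e-04]), 'ft_force': array([ 0.22523641,  0.20431747, -0.00348062]), 'torque': array([-0.02794206,  0.02641755,  0.00697365]), 'grip_force': 0.0, 'width': 0.08536695202675117}
```

View pics/t0.png

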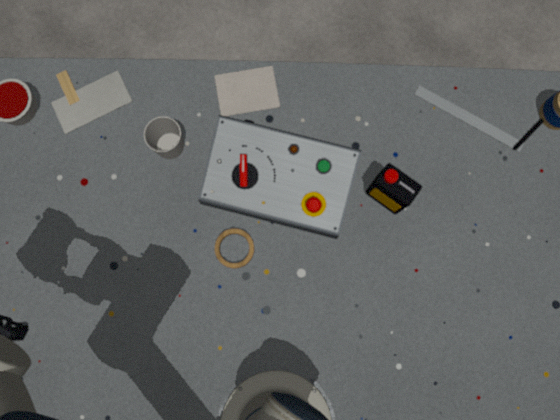

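View pics/s0.png

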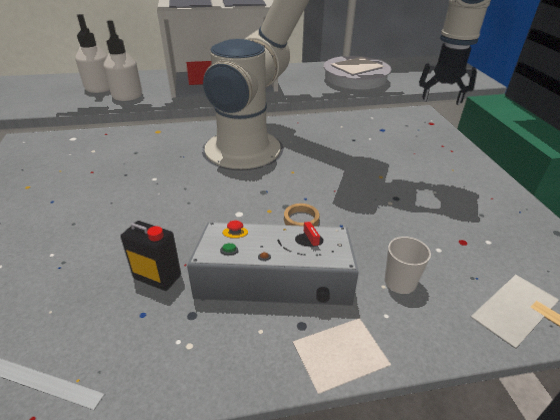

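The top view shows the console turned slightly clockwise. The red handle is on its dark disc at about (244,172) and points up the picture to (243,154). Green is at (323,166), stop at (314,205), the off ring at (219,161), the tape at (235,248), the cup at (163,135) and the tin at (393,188). The scene view, from behind, shows the same layout: handle (312,234), green (229,247), stop (235,228).

```bash
cat >> h.py <<'E'
def rot(d): return R.from_quat(np.array(d['rotation'])[[1,2,3,0]]).as_matrix()
def und(d,uv):
    K=np.array([[d['fx'],0,d['cx']],[0,d['fy'],d['cy']],[0,0,1]])
    return cv2.undistortPoints(np.asarray(uv,float).reshape(-1,1,2),K,np.array(d['dist'],float)).reshape(-1,2)
def world(d,uv):
    uv=np.asarray(uv,float).reshape(-1,2); n=und(d,uv)
    z=d['range_z'][uv[:,1].round().astype(int),uv[:,0].round().astype(int)]
    return np.c_[n*z[:,None],z]@rot(d).T+np.array(d['origin'])
def mask(d,kind,box):
    hsv=cv2.cvtColor(d['img'],cv2.COLOR_RGB2HSV); h,s,v=[hsv[...,i].astype(int) for i in range(3)]
    m={'red':((h<8)|(h>172))&(s>150)&(v>70),'green':(h>45)&(h<90)&(s>100),'yel':(h>20)&(h<35)&(s>150)}[kind]
    b=np.zeros_like(m); x0,y0,x1,y1=box; b[y0:y1,x0:x1]=1
    v,u=np.nonzero(m&b); return np.c_[u,v]
def tri(a,ua,b,ub):
    P=[];D=[]
    for d,u in((a,ua),(b,ub)):
        r=rot(d)@np.r_[und(d,u)[0],1]; D.append(r/np.linalg.norm(r)); P.append(np.array(d['origin']))
    t=np.linalg.lstsq(np.c_[D[0],-D[1]],P[1]-P[0],rcond=None)[0]
    p,q=P[0]+t[0]*D[0],P[1]+t[1]*D[1]; return (p+q)/2,np.linalg.norm(p-q)
E
python3 - <<'E'
from h import *
a,b=[pickle.load(open(f,'rb')) for f in('s0.pkl','t0.pkl')]
np.set_printoptions(precision=4,suppress=True)
B={'green':('green',(305,150,340,180),(215,238,245,258)),'stop':('red',(303,190,325,218),(222,215,250,233)),'handle':('red',(230,145,258,192),(298,218,326,250))}
for k,(c,bb,ba) in B.items():
    ub,ua=mask(b,c,bb),mask(a,c,ba)
    print(k,len(ub),ub.mean(0),len(ua),ua.mean(0),'tri',tri(a,ua.mean(0),b,ub.mean(0)),'dep',np.median(world(b,ub),0),np.median(world(a,ua),0))
ub=mask(b,'red',B['handle'][1]); w=world(b,ub); w=w[w[:,2]>np.percentile(w[:,2],20)]
mu=w.mean(0); e=np.linalg.svd(w-mu)[2][0]; t=(w-mu)@e; print('handle axis',e,t.min(),t.max(),mu)
# panel plane from top depth
uu,vv=np.meshgrid(np.arange(205,355),np.arange(118,235)); uv=np.c_[uu.ravel(),vv.ravel()]
uv=uv[cv2.pointPolygonTest is not None and np.array([cv2.pointPolygonTest(np.array([[225,124],[350,156],[332,227],[208,198]],np.float32),(float(x),float(y)),False)>0 for x,y in uv])]
w=world(b,uv); 
for _ in range(6):
    c=w.mean(0); n=np.linalg.svd(w-c,full_matrices=False)[2][2]; n*=np.sign(n[2]); r=(w-c)@n; w=w[abs(r)<max(.002,1.2*r.std())]
print('plane',n,c,np.degrees(np.arccos(n[2])),len(w))
for nme,box in{'tape':(235,232),'tin':(385,178),'tincap':(391,175),'cup':(150,125),'screwTL':(223,124),'TR':(354,155),'BR':(334,228),'BL':(206,195),'white ring':(219,161)}.items(): print(nme,world(b,[box]))
cv2.imwrite('pics/c.png',cv2.resize(b['img'][110:240,195:365,::-1],None,fx=4.5,fy=4.5,interpolation=2))
E
```

```text
green 123 [323.2358 165.6341] 86 [228.7674 247.3256] tri (array([ 0.6278, -0.0982,  0.1053]), np.float64(0.0018279707972229343)) dep [ 0.6254 -0.098   0.1124] [ 0.6358 -0.0976  0.1113]
stop 159 [313.1635 204.3082] 116 [234.5862 225.0345] tri (array([ 0.5351, -0.0765,  0.0901]), np.float64(0.0010326411329171674)) dep [ 0.5335 -0.0759  0.1009] [ 0.5472 -0.0768  0.0988]
handle 218 [243.1101 172.4633] 217 [311.3502 233.5115] tri (array([0.6077, 0.0959, 0.0995]), np.float64(0.0037334397046035637)) dep [0.6009 0.0925 0.117 ] [0.6291 0.0904 0.117 ]
handle axis [-0.9663 -0.0407 -0.2541] -0.03984393299668443 0.033721920257078056 [0.6065 0.0921 0.1198]
plane [ 0.9509 -0.2157  0.2221] [0.5957 0.008  0.1195] 77.17044967191465 1055
tape [[0.4712 0.1139 0.0217]]
tin [[ 0.5901 -0.2381  0.1525]]
tincap [[ 0.5959 -0.2505  0.1597]]
cup [[0.7247 0.3305 0.0918]]
screwTL [[0.7257 0.147  0.1082]]
TR [[ 0.6552 -0.1731  0.1091]]
BR [[ 0.4828 -0.1314  0.0584]]
BL [[0.5558 0.1857 0.0664]]
white ring [[0.6383 0.1553 0.0846]]
```

View pics/c.png

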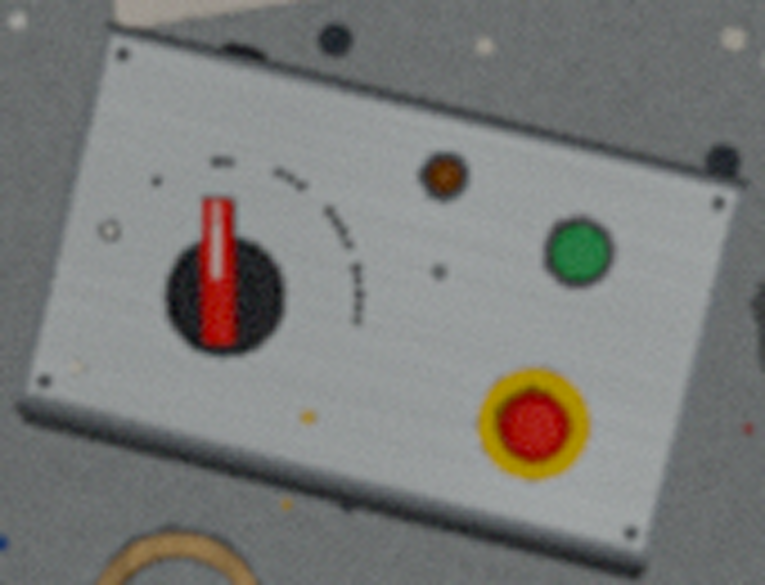

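The handle points at the two pips, so it is at step 2, and measured direction +2.4° matches 15° left of a panel yaw near -12.6°. It needs two clicks clockwise. Next I fit the panel frame and work out the first approach.

```bash
cat >> h.py <<'E'
np.set_printoptions(precision=4,suppress=True)
from scipy.optimize import least_squares
def RP(yaw): return R.from_euler('z',yaw)*R.from_euler('y',-15,degrees=True)
def cur():
    s=get_state(); q=s['orientation']; return np.array(s['eef_pos']),R.from_quat(np.r_[q[1:],q[0]]),s
def plan(p,r,frm=None):
    """tool-axes shift (first) then rotation vector"""
    p0,r0,_=cur() if frm is None else (*frm,0)
    sh=r0.inv().apply(p-p0); rv=(r0.inv()*r).as_rotvec()
    print('shift',sh,np.linalg.norm(sh),'then turn',rv,np.linalg.norm(rv))
def pan(): f=np.load('fit.npy'); return f[:3],RP(f[3])
AX=np.array([-.022,.080,0])
def handlepose(phi,x,y,tiph,extra=0):
    """TCP pose: tool y along bar; phi = handle angle left of upslope (deg); tip at tiph above panel"""
    o,P=pan(); H=R.from_euler('z',phi,degrees=True)
    p=o+P.apply(AX+H.apply([x,y,0])+[0,0,tiph+.017])
    return p,P*H*R.from_matrix(np.array([[0,1,0],[1,0,0],[0,0,-1.]]).T)
E
python3 - <<'E'
from h import *
b=pickle.load(open('t0.pkl','rb'))
z0=.088
g=mask(b,'green',(305,150,340,180)).mean(0); s=mask(b,'red',(303,190,325,218)).mean(0)
cr=lambda u,v:(195+(u-2)/4.5,110+(v-2)/4.5)
disc=cr(225,296); ring=cr(109,231)
a75=np.radians(75)
obs=[(g,[.048,-.1,.014]),(s,[-.048,-.1,.028]),(disc,[-.022,.08,.003]),(ring,[-.022+.073*np.cos(a75),.08+.073*np.sin(a75),0])]
def res(x):
    o=np.r_[x[:2],z0];r=[]
    for uv,l in obs:
        w=o+RP(x[2]).apply(l); d=rot(b)@np.r_[und(b,uv)[0],1]; c=np.array(b['origin'])
        r+=list((c+d*(w[2]-c[2])/d[2]-w)[:2])
    return np.array(r)
f=least_squares(res,[.59,.0,-.22]); print(f.x,np.degrees(f.x[2])); print(f.fun.reshape(-1,2)*1000)
np.save('fit.npy',np.r_[f.x[:2],z0,f.x[2]])
o,P=pan()
print('start',o+P.apply([.048,-.1,.014]),'tip',o+P.apply(AX+R.from_euler('z',15,degrees=True).apply([.053,0,.038])))
p,r=handlepose(15,.042,.032,.08); print(p); plan(p,r)
E
```

```text
[ 0.6069  0.0086 -0.2283] -13.080922180923537
[[-0.4134  0.1838]
 [ 0.6917  0.6084]
 [-0.0581 -0.4271]
 [-0.2202 -0.365 ]]
start [ 0.6259 -0.0984  0.1139] tip [0.646  0.0958 0.1323]
[0.6197 0.1307 0.1844]
shift [-0.5119 -0.2517  0.0636] 0.5740191789394159 then turn [-0.1893 -0.2011  1.109 ] 1.1428910171126865
```

Call:
{"op": "step_arm", "data": {"rows": [[[-0.0284,-0.014,0.0035],[0,0,0],1],[[-0.0284,-0.014,0.0035],[0,0,0],1],[[-0.0284,-0.014,0.0035],[0,0,0],1],[[-0.0284,-0.014,0.0035],[0,0,0],1],[[-0.0284,-0.014,0.0035],[0,0,0],1],[[-0.0284,-0.014,0.0035],[0,0,0],1],[[-0.0284,-0.014,0.0035],[0,0,0],1],[[-0.0284,-0.014,0.0035],[0,0,0],1],[[-0.0284,-0.014,0.0035],[0,0,0],1],[[-0.0284,-0.014,0.0035],[0,0,0],1],[[-0.0284,-0.014,0.0035],[0,0,0],1],[[-0.0284,-0.014,0.0035],[0,0,0],1]], "squeeze": 20}}

```text
time_s: 1.1
eef_pos: [0.4987, 0.276, 0.2059]
orientation: [-0.0, 0.209, 0.978, -0.0]
ft_force: [0.1, 1.2, 0.3]
width: 0.0002
grip_force: 0.0
```

Call:
{"op": "step_arm", "data": {"rows": [[[-0.0284,-0.014,0.0035],[0,0,0],1],[[-0.0284,-0.014,0.0035],[0,0,0],1],[[-0.0284,-0.014,0.0035],[0,0,0],1],[[-0.0284,-0.014,0.0035],[0,0,0],1],[[-0.0284,-0.014,0.0035],[0,0,0],1],[[-0.0284,-0.014,0.0035],[0,0,0],1]]}}

```text
time_s: 1.6
eef_pos: [0.6197, 0.1296, 0.1848]
orientation: [-0.0, 0.209, 0.978, -0.0]
ft_force: [-0.6, 0.8, 0.2]
width: -0.0003
grip_force: 0.0
```

Call:
{"op": "step_arm", "data": {"rows": [[[0,0,0],[-0.0158,-0.0168,0.0924],1],[[0,0,0],[-0.0158,-0.0168,0.0924],1],[[0,0,0],[-0.0158,-0.0168,0.0924],1],[[0,0,0],[-0.0158,-0.0168,0.0924],1],[[0,0,0],[-0.0158,-0.0168,0.0924],1],[[0,0,0],[-0.0158,-0.0168,0.0924],1],[[0,0,0],[-0.0158,-0.0168,0.0924],1],[[0,0,0],[-0.0158,-0.0168,0.0924],1],[[0,0,0],[-0.0158,-0.0168,0.0924],1],[[0,0,0],[-0.0158,-0.0168,0.0924],1],[[0,0,0],[-0.0158,-0.0168,0.0924],1],[[0,0,0],[-0.0158,-0.0168,0.0924],1]]}}

```text
time_s: 2.6
eef_pos: [0.6189, 0.1309, 0.185]
orientation: [0.112, 0.691, 0.711, 0.068]
ft_force: [0.8, -0.4, 1.0]
width: 0.0001
grip_force: 0.0
```

```bash
python3 - <<'E'
from h import *
p,r=handlepose(15,.042,.032,.08); plan(p,r)
s=cur()[2]; print(s['time_s'],s['width'],s['ft_force'],s['q'])
a=snap('scene','s1'); cv2.imwrite('pics/s1c.png',cv2.resize(a['img'][130:300,180:400,::-1],None,fx=3,fy=3))
E
```

```text
shift [-0.0002  0.0006  0.0009] 0.0011203689088001214 then turn [ 0.0015 -0.     -0.0047] 0.004966472027253453
2.6 6.531946401181316e-05 [ 0.7687 -0.4379  0.9978] [ 0.1642  0.4862  1.5994 -0.1365  0.8165  0.2169]
```

View pics/s1c.png

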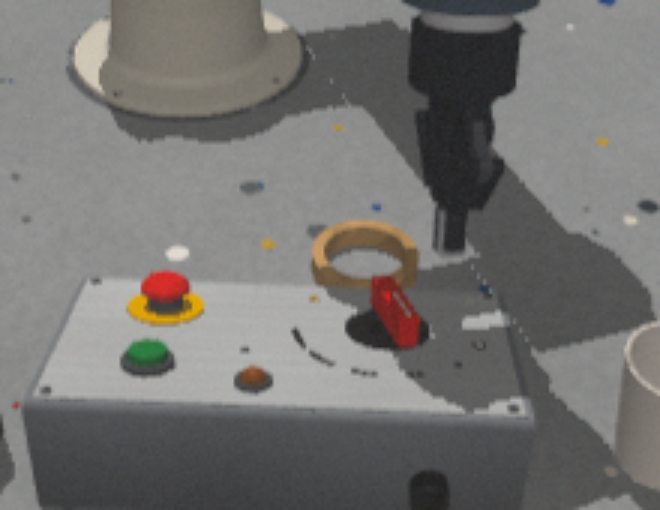

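The crop shows the shut fingertips at about (450,245), above and to the handle's left as the operator sees it. The handle at (397,312) is untouched and nothing stands in the way down.

Call:
{"op": "step_arm", "data": {"rows": [[[0,0,0.0105],[0,0,0],1],[[0,0,0.0105],[0,0,0],1],[[0,0,0.0105],[0,0,0],1],[[0,0,0.0105],[0,0,0],1],[[0,0,0.0105],[0,0,0],1],[[0,0,0.0105],[0,0,0],1],[[0,0,0],[0,0,0],1],[[0,0,0],[0,0,0],1]]}}

```text
time_s: 3.32
eef_pos: [0.6348, 0.1272, 0.1235]
orientation: [0.112, 0.689, 0.713, 0.067]
ft_force: [-1.1, -0.3, -0.2]
width: -0.0003
grip_force: 0.0
```

```bash
python3 - <<'E'
from h import *
p,r=handlepose(15,.042,.032,.018); plan(p,r)
p1,r1=handlepose(15,.042,.0195,.018); print('contact:');plan(p1,r1)
p2,r2=handlepose(12,.042,.0195,.018); print('per 3deg cw:');plan(p2,r2,(p1,r1))
E
```

```text
shift [-0.0002  0.0007 -0.0008] 0.0010971025726724845 then turn [-0.0004 -0.0005  0.0001] 0.0006078978881615465
contact:
shift [-0.0127  0.0007 -0.0008] 0.012774578406103585 then turn [-0.0004 -0.0005  0.0001] 0.0006078978881615465
per 3deg cw:
shift [-0.0022  0.001  -0.    ] 0.0024243020036723733 then turn [0.     0.     0.0524] 0.052359877559829564
```

Call:
{"op": "step_arm", "data": {"rows": [[[-0.0042,0,0],[0,0,0],1],[[-0.0042,0,0],[0,0,0],1],[[-0.0042,0,0],[0,0,0],1],[[0,0,0],[0,0,0],1]]}}

```text
time_s: 3.65
eef_pos: [0.6358, 0.1142, 0.126]
orientation: [0.112, 0.689, 0.712, 0.068]
ft_force: [1.2, 2.5, 0.8]
width: -0.0
grip_force: 1.4
```

Call:
{"op": "step_arm", "data": {"rows": [[[-0.0011,0.0005,0],[0,0,0.0262],1],[[-0.0011,0.0005,0],[0,0,0.0262],1],[[-0.0011,0.0005,0],[0,0,0.0262],1],[[-0.0011,0.0005,0],[0,0,0.0262],1]]}}

```text
time_s: 3.98
eef_pos: [0.6376, 0.1106, 0.1265]
orientation: [0.108, 0.726, 0.675, 0.074]
ft_force: [0.3, 3.8, 2.2]
width: 0.0006
grip_force: 2.0
```

Call:
{"op": "step_arm", "data": {"rows": [[[-0.0011,0.0005,0],[0,0,0.0262],1],[[-0.0011,0.0005,0],[0,0,0.0262],1],[[-0.0011,0.0005,0],[0,0,0.0262],1],[[-0.0011,0.0005,0],[0,0,0.0262],1],[[-0.0011,0.0005,0],[0,0,0.0262],1],[[-0.0011,0.0005,0],[0,0,0.0262],1],[[-0.0011,0.0005,0],[0,0,0.0262],1],[[-0.0011,0.0005,0],[0,0,0.0262],1],[[0,0,0],[0,0,0],1],[[0,0,0],[0,0,0],1]]}}

```text
time_s: 4.82
eef_pos: [0.6394, 0.101, 0.1271]
orientation: [0.1, 0.792, 0.596, 0.084]
ft_force: [0.1, 0.2, -0.3]
width: -0.0001
grip_force: 0.0
```

```bash
cat >> h.py <<'E'
def hang():
    """handle angle in the panel (deg left of upslope) from red pixels in both views"""
    o,P=pan()
    for n,box in(('top',(215,140,275,200)),('scene',(285,215,335,255))):
        d=read_camera(n); m=mask(d,'red',box)
        if len(m)<20: print(n,'few',len(m)); continue
        dirs=np.c_[und(d,m),np.ones(len(m))]@rot(d).T; nn=P.apply([0,0,1]); c=np.array(d['origin'])
        t=((o+.038*nn-c)@nn)/(dirs@nn); l=P.inv().apply(c+dirs*t[:,None]-o)[:,:2]-AX[:2]
        e=np.linalg.svd(l-l.mean(0))[2][0]; e*=np.sign(e@l.mean(0)); print(n,len(m),'mean',l.mean(0),'angle',np.degrees(np.arctan2(e[1],e[0])))
E
python3 - <<'E'
from h import *
hang(); plan(*handlepose(-3,.042,.0195,.018))
plan(*handlepose(-15,.042,.0195,.018))
E
```

```text
top 20 mean [-0.0193  0.0015] angle 116.65208490027528
scene 161 mean [ 0.0566 -0.0059] angle -9.236130924592464
shift [-0.0001  0.0005 -0.    ] 0.0004886867477304568 then turn [ 0.0006 -0.0008  0.0001] 0.000991175529037051
shift [-0.0093  0.0036 -0.    ] 0.00998009357752677 then turn [ 0.0005 -0.0009  0.2095] 0.20949338348665134
```

The first click is done: the force has dropped to zero and the handle has moved on ahead of the finger. Now the second click.

Call:
{"op": "step_arm", "data": {"rows": [[[-0.0011,0.0005,0],[0,0,0.0262],1],[[-0.0011,0.0005,0],[0,0,0.0262],1],[[-0.0011,0.0005,0],[0,0,0.0262],1],[[-0.0011,0.0005,0],[0,0,0.0262],1],[[-0.0011,0.0005,0],[0,0,0.0262],1],[[-0.0011,0.0005,0],[0,0,0.0262],1],[[-0.0011,0.0005,0],[0,0,0.0262],1],[[-0.0011,0.0005,0],[0,0,0.0262],1],[[-0.0011,0.0005,0],[0,0,0.0262],1],[[-0.0011,0.0005,0],[0,0,0.0262],1],[[-0.0011,0.0005,0],[0,0,0.0262],1]]}}

```text
time_s: 5.83
eef_pos: [0.6396, 0.088, 0.128]
orientation: [0.087, 0.87, 0.475, 0.098]
ft_force: [0.2, 3.6, -0.4]
width: 0.0002
grip_force: 1.6
```

Call:
{"op": "step_arm", "data": {"rows": [[[-0.0011,0.0005,0],[0,0,0.0262],1],[[-0.0011,0.0005,0],[0,0,0.0262],1],[[-0.0011,0.0005,0],[0,0,0.0262],1],[[-0.0011,0.0005,0],[0,0,0.0262],1],[[-0.0011,0.0005,0],[0,0,0.0262],1],[[-0.0011,0.0005,0],[0,0,0.0262],1],[[-0.0011,0.0005,0],[0,0,0.0262],1],[[-0.0011,0.0005,0],[0,0,0.0262],1],[[-0.0011,0.0005,0],[0,0,0.0262],1],[[0,0,0],[0,0,0],1],[[0,0,0],[0,0,0],1]]}}

```text
time_s: 6.75
eef_pos: [0.637, 0.0773, 0.1279]
orientation: [0.075, 0.92, 0.37, 0.107]
ft_force: [-0.1, 0.5, 0.5]
width: -0.0004
grip_force: 0.0
```

```bash
python3 - <<'E'
from h import *
hang(); plan(*handlepose(-33,.042,.0195,.018))
E
```

```text
top few 0
scene 149 mean [ 0.051  -0.0118] angle -40.596239053937346
shift [-0.0001  0.0003  0.    ] 0.00036194680851398925 then turn [ 0.0003 -0.0012 -0.0004] 0.001288454463743252
```

Call:
{"op": "step_arm", "data": {"rows": [[[0.005,0,0],[0,0,0],1],[[0.005,0,0],[0,0,0],1],[[0.005,0,0],[0,0,0],1],[[0,0,-0.016],[0,0,0],1],[[0,0,-0.016],[0,0,0],1],[[0,0,-0.016],[0,0,0],1],[[0,0,-0.016],[0,0,0],1],[[0,0,0],[0,0,0],1]]}}

```text
time_s: 7.52
eef_pos: [0.6325, 0.0923, 0.195]
orientation: [0.075, 0.919, 0.371, 0.109]
ft_force: [1.2, 0.2, 1.8]
width: 0.0001
grip_force: 0.0
```

```bash
python3 - <<'E'
from h import *
o,P=pan(); p,r,_=cur()
plan(o+P.apply([.048,-.1,.030+.017]),r)
E
```

```text
shift [-0.1493  0.1141  0.0544] 0.1956651660617937 then turn [0. 0. 0.] 0.0
```

Call:
{"op": "step_arm", "data": {"rows": [[[-0.0149,0.0114,0],[0,0,0],1],[[-0.0149,0.0114,0],[0,0,0],1],[[-0.0149,0.0114,0],[0,0,0],1],[[-0.0149,0.0114,0],[0,0,0],1],[[-0.0149,0.0114,0],[0,0,0],1],[[-0.0149,0.0114,0],[0,0,0],1],[[-0.0149,0.0114,0],[0,0,0],1],[[-0.0149,0.0114,0],[0,0,0],1],[[-0.0149,0.0114,0],[0,0,0],1],[[-0.0149,0.0114,0],[0,0,0],1],[[0,0,0],[0,0,0],1]]}}

```text
time_s: 8.43
eef_pos: [0.6026, -0.0963, 0.1951]
orientation: [0.075, 0.92, 0.37, 0.107]
ft_force: [0.3, 0.0, -0.6]
width: -0.0001
grip_force: 0.0
```

```bash
python3 - <<'E'
from h import *
hang(); o,P=pan(); p,r,_=cur()
plan(o+P.apply([.048,-.1,.020+.017]),r)
a=snap('scene','s2');b=snap('top','t2')
cv2.imwrite('pics/s2c.png',np.hstack([cv2.resize(d['img'][y:y+150,x:x+180,::-1],None,fx=2.2,fy=2.2) for d,x,y in((a,190,160),(b,190,105))]))
E
```

```text
top 202 mean [ 0.0048 -0.0054] angle -44.934878105031025
scene 316 mean [ 0.0439 -0.0085] angle -30.647604994101304
shift [0.0018 0.0009 0.0615] 0.06150273398882123 then turn [0. 0. 0.] 0.0
```

View pics/s2c.png

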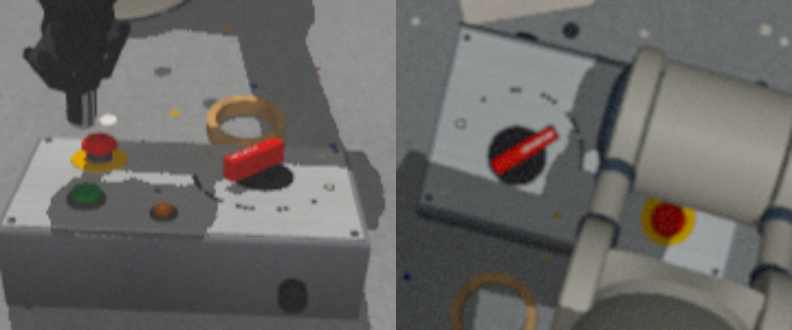

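The handle's top-view angle is -44.9°, on the four-pip mark at about (572,140) in the right half. It rests in step 4, so I press start.

Call:
{"op": "step_arm", "data": {"rows": [[[0.0018,0.0009,0.01],[0,0,0],1],[[0,0,0.0103],[0,0,0],1],[[0,0,0.0103],[0,0,0],1],[[0,0,0.0103],[0,0,0],1],[[0,0,0.0103],[0,0,0],1],[[0,0,0.0103],[0,0,0],1],[[0,0,0],[0,0,0],1],[[0,0,0],[0,0,0],1]]}}

```text
time_s: 9.3
eef_pos: [0.6197, -0.0967, 0.1356]
orientation: [0.074, 0.92, 0.37, 0.107]
ft_force: [-0.4, 0.1, 0.4]
width: -0.0001
grip_force: 0.0
```

Call:
{"op": "step_arm", "data": {"rows": [[[0,0,0.002],[0,0,0],1],[[0,0,0.002],[0,0,0],1],[[0,0,0.002],[0,0,0],1],[[0,0,0],[0,0,0],1]]}}

```text
time_s: 9.63
eef_pos: [0.6215, -0.0971, 0.1307]
orientation: [0.075, 0.92, 0.37, 0.108]
ft_force: [-0.1, -0.3, -0.2]
width: -0.0001
grip_force: 0.0
```

Call:
{"op": "step_arm", "data": {"rows": [[[0,0,0.001],[0,0,0],1],[[0,0,0.001],[0,0,0],1],[[0,0,0.001],[0,0,0],1],[[0,0,0],[0,0,0],1]]}}

```text
time_s: 9.97
eef_pos: [0.6224, -0.0973, 0.1278]
orientation: [0.075, 0.92, 0.37, 0.108]
ft_force: [-0.5, 0.4, 3.4]
width: 0.0004
grip_force: 1.4
```

```bash
python3 - <<'E'
from h import *
o,P=pan(); p,r,s=cur(); l=P.inv().apply(p-o); print('tip in panel',l-[0,0,.017],'force panel',P.inv().apply(s['ft_force']))
E
```

```text
tip in panel [ 0.048  -0.0997  0.0114] force panel [0.3583 0.2887 3.4497]
```

Call:
{"op": "step_arm", "data": {"rows": [[[0,0,0.001],[0,0,0],1],[[0,0,0.001],[0,0,0],1],[[0,0,0.001],[0,0,0],1],[[0,0,0],[0,0,0],1],[[0,0,0],[0,0,0],1]]}}

```text
time_s: 10.38
eef_pos: [0.6231, -0.0975, 0.1251]
orientation: [0.075, 0.92, 0.37, 0.108]
ft_force: [-2.9, -0.5, 7.5]
width: -0.0
grip_force: 3.9
```

Call:
{"op": "step_arm", "data": {"rows": [[[0,0,0.0006],[0,0,0],1],[[0,0,0],[0,0,0],1],[[0,0,0],[0,0,0],1]]}}

```text
time_s: 10.63
eef_pos: [0.6232, -0.0975, 0.125]
orientation: [0.075, 0.92, 0.37, 0.108]
ft_force: [-7.5, 1.0, 15.6]
width: -0.0003
grip_force: 8.6
```

Call:
{"op": "step_arm", "data": {"rows": [[[0,0,-0.005],[0,0,0],1],[[0,0,-0.008],[0,0,0],1],[[0,0,-0.02],[0,0,0],1],[[0,0,-0.03],[0,0,0],1],[[0,0,-0.03],[0,0,0],1],[[0,0,-0.03],[0,0,0],1],[[0,0,0],[0,0,0],1],[[0,0,0],[0,0,0],1],[[0,0,0],[0,0,0],1],[[0,0,0],[0,0,0],1]]}}

```text
time_s: 11.47
eef_pos: [0.5916, -0.0902, 0.2419]
orientation: [0.074, 0.92, 0.37, 0.107]
ft_force: [-0.3, 0.3, -0.5]
width: -0.0001
grip_force: 0.0
```

```bash
python3 - <<'E'
from h import *
hang(); a=snap('scene','s3')
print(mask(a,'green',(215,235,245,262)).mean(0), mask(a,'red',(222,215,250,233)).mean(0))
cv2.imwrite('pics/s3c.png',cv2.resize(a['img'][200:310,180:370,::-1],None,fx=3,fy=3)); print(cur()[2]['ft_force'])
E
```

```text
top 202 mean [ 0.005  -0.0055] angle -44.98523370893597
scene 312 mean [ 0.0441 -0.0087] angle -30.74933535421669
[228.6477 247.4773] [234.5854 225.2195]
[ 0.4859 -0.8505 -0.2833]
```

View pics/s3c.png

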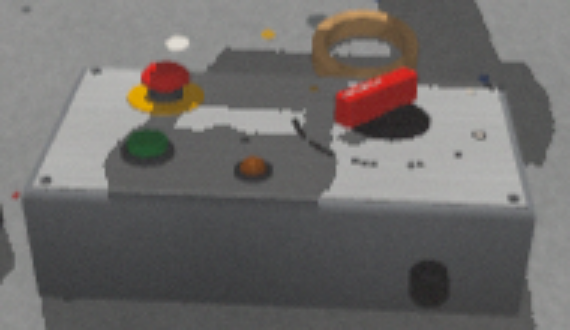

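The crop shows the green button (148,145) back out, at the same pixels as before the press. Stop (165,78) is unmoved, the handle points at step 4, and the arm is clear.

```bash
python3 -c "from cell import *; print(close_job())"
```

```text
the job is handed in; nothing more can be done
None
```

The selector rests in the step 4 notch, pushed there in two separate clicks from step 2; the start button was then pressed fully in and came back out, the stop button and loose things were left alone, and the job is handed in.

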